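Counter-hold the hidden bolt head behind the bracket

TASK

Twist the bar handle of the swing cover about a quarter turn counter-clockwise (seen from above), so that the cover swings away to the rear and lies clear of the slot behind the bracket. Then reach down through the slot, grasp the hidden hexagonal bolt head, turn it back until the drooping spanner on the front nut is level, and finish while still holding the head there so that the bolt cannot turn: do not let go. Do not touch the spanner itself, and leave the charger, the marker, the tape roll and the hex keys where they are.

Things in the scene. Friction and masses are not known exactly. Their poses are not given: they have to be found in the camera images.
- unit: Fixed metal bracket unit (mm, own frame). Origin on the bench under the bolt head; x to the rear, y left, z up; yaw varies. Base plate x -53..57, y -73..117, 12 thick. Upright bracket x -30..-22 and rear guard x 27..35, both y -35..35, top z 105; slot between them 49 wide, sides open, floor z 18. Bolt axis along x at y 0, z 85. Cover's pivot post (radius 9) at x 0, y 90
- cover (a joint): Swing cover on a vertical pivot, in rad. 0 = closed over the slot; grows counter-clockwise seen from above as its free end swings to the rear; stop at 1.75; starts at 0 to 0.25. Stays where left (friction 0.04 N m). Flat plate 46 wide, z 105 to 109, reaching 125 from the pivot, toward the unit's -y when closed
- cover_bar (a point): Point on the cover's pivot axis, z 119, inside its black bar handle. The bar is 12 wide, 40 long, stands on the plate (z 109 to 127) and points along the plate: along the unit's y when the cover reads 0. The point's axes turn with the cover
- bolt_head (a point): Hexagonal steel bolt head behind the bracket, 30 across flats, flats 17 wide, from x -12.5 to x 11 along the bolt axis. Origin on the axis, in the head's middle (z 85). x along the bolt to the rear; one pair of flats faces its own +y and -y (upright when level, to be gripped from above); axes turn with the bolt. A collar of radius 19 fills x -21.5..-12.5
- bolt (a joint): Turn (rad) of bolt, head, nut and spanner together about the unit's x. 0 = spanner level, a pair of head flats upright. Positive, right-handed about x: spanner end down, head's top leaning to -y. Starts drooped on its stop at 0.45; other limit -0.6. The spanner's weight turns it back to the stop when not held (0.09 to 0.17 N m); little friction
- spanner_end (a point): Middle of the free end of the steel ring spanner on the nut in front of the bracket, 134 to the right (-y) of the bolt axis when level, at x -40 in the unit's frame; spanner 14 high, 7 thick, ring radius 24 (its parts: bolt_c8 ring, bolt_c9 shaft, bolt_c10 end)
- charger: Bystander: black charger 66x43x22, origin at its underside; right of the unit
- marker: Bystander: marker pen 17x138x19, origin at its underside; behind the unit at the right
- tape_roll: Bystander: roll of yellow tape, diameter 75, 25 high, origin at its underside; left of the unit
- hex_keys: Bystander: folding hex key set 29x90x20, origin at its underside; in front of the unit

How it is judged:
On the way, in this order (a step that is already met when the one before it is completed fails the run):
1. the cover is swung open, clear of the slot (value of joint cover above 1.3 rad), for 0.2 s.
2. the bolt head is gripped and turned until the spanner is level (value of joint bolt between -0.1 and 0.1 rad and contact force between the fingers and bolt above 5 N and distance between the grasp point and bolt_head below 0.03 m), for 0.2 s.
At the end, for the whole second after the job is handed in: Cover open by more than 1.3 rad; fingers gripping the bolt head (grasp point within 30 mm of its middle, over 5 N); bolt still, spanner within 0.1 rad of level and touched by nothing; charger, marker, tape roll and hex keys within 30 mm of where they stood (all of step 2 and value of joint cover above 1.3 rad and velocity of joint bolt between -0.1 and 0.1 rad/s and contact force between each of bolt_c8, bolt_c9, bolt_c10 and anything else below 1 N and distance of each of charger, marker, tape_roll, hex_keys from where it was at the start of the episode below 0.03 m); the arm keeps its last pose, push and grip.
It fails at once if the robot touches the spanner (contact force between any of the fingers, the arm and bolt_c8 above 1.5 N or contact force between any of the fingers, the arm and bolt_c9 above 1.5 N or contact force between any of the fingers, the arm and bolt_c10 above 1.5 N).
It fails at once if the black charger block is pushed away (distance of charger from where it was at the start of the episode above 0.03 m).
It fails at once if the marker pen is pushed away (distance of marker from where it was at the start of the episode above 0.03 m).
It fails at once if the yellow tape roll is pushed away (distance of tape_roll from where it was at the start of the episode above 0.03 m).
It fails at once if the folding hex key set is pushed away (distance of hex_keys from where it was at the start of the episode above 0.03 m).
It also fails if it takes over 42 s, if anything falls off the work surface, if the arm or the gripper's body presses on something with over 40 N, if the wrist force passes 120 N, or if a joint passes its speed limit or range.

ROBOT

A 6-joint arm with a two-finger parallel gripper is mounted at the origin on a cart in front of the work surface, level with it; the furniture and walls round the work are solid. World frame = base frame: x ahead of the robot, y to its left, z up, the work surface at z = 0. Lengths are in m, angles in rad, forces in N, time in s.
With the tool pointing down it reaches from about 0.325 to 0.875 m from the base axis. Payload 4.4 kg.
Tool frame: the origin (TCP) lies midway between the tips of the shut fingers; the grasp point (between the pads) lies behind it (ctrl.grip_depth is the z of the grasp point in the tool frame, in m); z points along the fingers, y is the line along which they close (so a half turn about z gives the same grasp; the last joint's range is limited). The gripper opens to 85 mm and grips with 20 to 120 N. Pads are 22 mm wide; open, the fingers measure 114 mm over their backs; the gripper's body (76 mm by 85 mm) begins 54 mm behind the grasp point. The pads swing forward as they close: fully open they stand 13 mm farther back than shut.
Start: joints at [-1.28, 0.207, 1.542, -0, 1.393, -0.15], TCP at [0.246, -0.52, 0.231] pointing down, gripper open.
Joint ranges: [-2.73, 2.73], [-0.86, 2.22], [0.23, 2.46], [-1.11, 4.25], [0.08, 2.63], [-2.82, 2.82]. Speed limits (rad/s): [2.79, 2.79, 3.14, 3.14, 3.14, 3.14].

INTERFACE

Orientations are given as a rotation vector (axis times angle).
In Python, from cell import ctrl gives the robot as it stands. The module is installed in compiled form; this text tells all that it offers.
- The arm moves only by the tool send_rows, never from a script. Its argument "motion" is one flat list of numbers, 7 for each row, row after row: the shift along the tool's x, y, z in mm, then the turn, a rotation vector about the tool's x, y, z in rad, then the closure, from -1 (fully open) to 1 (shut), so that 0 is half open. In form: [tx, ty, tz, rx, ry, rz, grip, tx, ty, tz, rx, ry, rz, grip, ...]. A call has 1 to 8 rows; each row is the pose to reach, as a shift and turn from the pose commanded when the call began, along the tool's axes at that moment; what a row does not reach only later rows make up. A row lasts 1/8 s, in which the tool goes at most 62.5 mm and 10.7 degrees, less where a joint would pass 70% of its speed; a pose out of reach is approached as far as the arm can. A call with a gripper value outside its range is refused whole. The fingers move at their own pace and stop on an object; "force" is the grip in N (left out, the last holds). Time passes only in rows, so rows that repeat a pose let the fingers close. It gives the time, the measured TCP pose, the force, the opening and the grip force at its end, in the units of the state.
- ctrl.read_state(): the state, without advancing time (a new reading comes with each control period).
- ctrl.capture(name): name is "scene" or "top"; returns a dict with "img" (420x560x3 uint8, blue, green, red), "range_z" (420x560 float32, m along the optical axis (not along the pixel's ray), 0 where there is no reading), "fx", "fy", "cx", "cy" (pixels), "world_from_camera" (4x4, takes a point from camera to world coordinates). Camera axes: x right, y up, looking along -z (the intrinsics and any distortion apply to the point x, -y, -z); pixel columns grow to the right and rows downward; lengths in m; the calibration is good to about 2 mm. A picture is of the moment at which its call begins.
- ctrl.finish_job(): hands the job in; it is judged then, once.
The state is a dict: "time_s": time; "q": joint angles; "qvel": joint speeds; "joint_efforts": joint torques, N m; "tcp_pos": TCP position; "tool_rot": TCP orientation; "wrist_force": force on the tool from outside, world axes, zero at the start; "moment": the same for the moment, N m; "grip_width": finger opening in m; "grasp_force": force on a finger pad.
Only numpy, scipy, OpenCV 4.12 (cv2) and the standard library are available. Lean on these libraries where they do the work, as an engineer would, in place of code of your own. Each camera call takes 0.05 s, during which the arm holds its last target. There are 200 camera calls.

## Working session

There is one attempt and no reset: what is moved stays moved. The work goes in short steps, Python scripts to look and compute and a tool call to move; the robot and the scene stay as the last step left them, time stands still between calls to the robot, and variables do not carry over. Pictures are saved under pics/ and viewed, at most 10 in all, crops included, and the job is handed in when it is done.

Besides the shell and the picture viewer there is one more tool, called after "Call:" by a JSON object that holds its "op" and its "data". send_rows: Moves the arm, as the interface text tells. Its arguments: {"type":"object","properties":{"motion":{"type":"array","items":{"type":"number"}},"force":{"type":"number"}},"required":["motion"]}

```bash
mkdir -p pics; cat > h.py <<'E'
import numpy as np,cv2
from cell import ctrl
def cap(n):
    c=ctrl.capture(n); z=c["range_z"]; v,u=np.mgrid[0:420,0:560]
    P=np.stack([(u-c["cx"])/c["fx"]*z,-(v-c["cy"])/c["fy"]*z,-z,np.ones_like(z)],-1)@np.array(c["world_from_camera"]).T
    P=P[...,:3]; P[z==0]=np.nan
    return c["img"],P,c
E
python3 - <<'E'
from h import *
s=ctrl.read_state(); print(s, ctrl.grip_depth)
for n in("scene","top"):
    i,P,c=cap(n); cv2.imwrite(f"pics/{n}0.png",i); np.save(f"{n}0.npy",P); print(n,np.round(c["world_from_camera"],3),c["fx"],c.keys())
E
```

```text
{'time_s': 0.0, 'q': array([-1.27948485e+00,  2.07434618e-01,  1.54297222e+00,  1.80008884e-06,
        1.39348050e+00, -1.50473239e-01]), 'qvel': array([1.39585106e-04, 4.35865546e-05, 1.38011034e-03, 7.76695434e-04,
       2.83690488e-04, 5.25782101e-05]), 'joint_efforts': array([ 2.41796270e-04, -3.83028030e+01, -2.91596711e+01, -2.84411753e-04,
        1.04152769e-02,  6.39442888e-06]), 'tcp_pos': array([ 0.2456271 , -0.51905737,  0.23010879]), 'tool_rot': array([-3.06302584e+00, -6.87822128e-01,  2.50656707e-04]), 'wrist_force': array([ 1.16129633,  0.0461057 , -1.27894273]), 'moment': array([-0.01249756,  0.01688998, -0.0646549 ]), 'grasp_force': 0.0, 'grip_width': 0.08542187690057709} -0.0187
scene [[-0.87   0.322 -0.373  0.157]
 [-0.493 -0.543  0.68   0.747]
 [ 0.016  0.775  0.631  0.723]
 [ 0.     0.     0.     1.   ]] 541.6626541334341 dict_keys(['img', 'range_z', 'fx', 'fy', 'cx', 'cy', 'world_from_camera'])
top [[-0.016  0.993 -0.117  0.442]
 [-1.    -0.019 -0.018  0.057]
 [-0.02   0.117  0.993  1.   ]
 [ 0.     0.     0.     1.   ]] 460.66608202632005 dict_keys(['img', 'range_z', 'fx', 'fy', 'cx', 'cy', 'world_from_camera'])
```

View pics/top0.png

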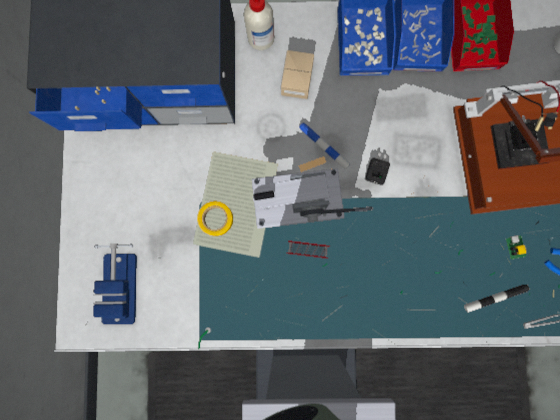

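View pics/scene0.png

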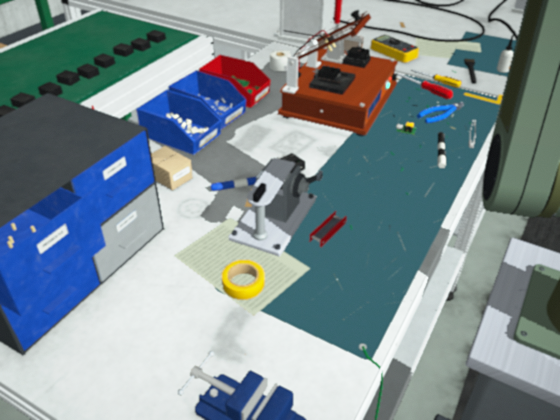

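```bash
python3 - <<'E'
from h import *
P=np.load("top0.npy"); i=cv2.imread("pics/top0.png")
cv2.imwrite("pics/c0.png",cv2.resize(i[150:250,230:390],(800,500),interpolation=cv2.INTER_CUBIC))
Q=P[150:250,230:390].reshape(-1,3); Q=Q[~np.isnan(Q[:,0])]
h,e=np.histogram(Q[:,2],np.arange(-.01,.15,.005)); print([(round(a*1000),int(b)) for a,b in zip(e,h)])
def rect(lo,hi,lab):
    m=((P[...,2]>lo)&(P[...,2]<hi)); m[:150]=0;m[250:]=0;m[:,:230]=0;m[:,390:]=0
    n,L,st,_=cv2.connectedComponentsWithStats(m.astype(np.uint8))
    for k in range(1,n):
        if st[k,4]>25:
            S=P[L==k]; r=cv2.minAreaRect((S[:,:2]*1000).astype(np.float32)); print(lab,st[k],np.round(r[0]),np.round(r[1]),round(r[2],1),np.round(np.median(S,0),3))
rect(.098,.116,"plate");rect(.118,.14,"bar");rect(.004,.018,"base")
print(np.round(P[190:202:3,256:276:4]*1000).tolist())
E
```

```text
[(-10, 3), (-5, 3538), (0, 6803), (5, 348), (10, 1781), (15, 463), (20, 432), (25, 37), (30, 14), (35, 27), (40, 26), (45, 22), (50, 16), (55, 23), (60, 35), (65, 24), (70, 23), (75, 24), (80, 12), (85, 31), (90, 66), (95, 75), (100, 183), (105, 1141), (110, 634), (115, 10), (120, 20), (125, 109), (130, 2), (135, 0), (140, 0)]
plate [ 252  171   77   46 1996] [570.  50.] [ 84. 148.] 6.3 [0.578 0.031 0.109]
bar [253 190  21  10 135] [572. 103.] [12. 39.] 7.4 [0.572 0.103 0.127]
base [324 150  26  19 150] [669. -55.] [62. 18.] 46.9 [ 0.665 -0.056  0.015]
base [251 168  92  41 893] [595.  36.] [ 91. 191.] 4.9 [ 0.616 -0.034  0.012]
base [365 175  19  11  31] [ 615. -132.] [43.  8.] 62.6 [ 0.613 -0.13   0.011]
base [253 201  56  27 886] [551.  72.] [ 59. 114.] 4.6 [0.541 0.079 0.012]
base [317 212  27   9 151] [540. -35.] [13. 57.] 5.3 [ 0.539 -0.035  0.012]
base [288 241  39   9 166] [477.  16.] [81. 17.] 88.9 [0.475 0.022 0.013]
[[[583.0, 117.0, 110.0], [583.0, 109.0, 109.0], [583.0, 101.0, 110.0], [583.0, 94.0, 110.0], [580.0, 85.0, 127.0]], [[575.0, 116.0, 126.0], [574.0, 108.0, 127.0], [574.0, 101.0, 129.0], [575.0, 93.0, 123.0], [574.0, 85.0, 128.0]], [[568.0, 116.0, 128.0], [569.0, 108.0, 126.0], [568.0, 101.0, 130.0], [569.0, 93.0, 124.0], [569.0, 86.0, 122.0]], [[564.0, 117.0, 118.0], [565.0, 110.0, 109.0], [565.0, 102.0, 111.0], [565.0, 94.0, 110.0], [565.0, 86.0, 108.0]]]
```

View pics/c0.png

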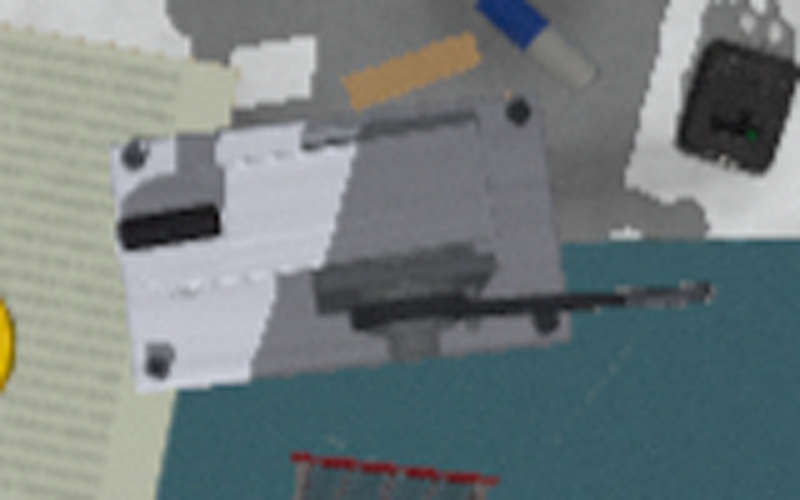

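The top view shows the unit with the black bar at px (263,195), the nut and spanner in front with its end at (371,208), the charger at (377,168), the tape at (215,218) and the hex keys at (308,249). The fit puts the pivot at (572,103) mm and the unit yaw at about 4.8°, and the bar measures 12x39 with its top at z 127, as given. Setting out now.

Call:
{"op": "send_rows", "data": {"motion": [46, -35, 0, 0, 0, -0.104, -1, 93, -70, 0, 0, 0, -0.208, -1, 140, -106, 0, 0, 0, -0.312, -1, 187, -141, 0, 0, 0, -0.416, -1, 233, -176, 0, 0, 0, -0.52, -1, 280, -212, 0, 0, 0, -0.624, -1, 327, -247, 0, 0, 0, -0.728, -1, 373, -282, 0, 0, 0, -0.832, -1]}}

```text
time_s: 1.1
tcp_pos: [0.4628, -0.1035, 0.231]
tool_rot: [-2.522, -1.873, 0.0]
wrist_force: [-1.2, -0.2, 0.4]
grip_width: 0.0855
grasp_force: 0.0
```

```bash
cat >> h.py <<'E'
from scipy.spatial.transform import Rotation as R
def plan(pos_mm,yaw_deg,roll=0):
    """target TCP (mm), tool y at world yaw; roll about tool x"""
    s=ctrl.read_state(); r=R.from_rotvec(s["tool_rot"]); M=r.as_matrix()
    a=np.radians(yaw_deg); y=np.array([np.cos(a),np.sin(a),0]); z=np.array([0,0,-1.]); x=np.cross(y,z)
    T=R.from_matrix(np.stack([x,y,z],1))*R.from_rotvec([roll,0,0])
    print("t",s["time_s"],"tcp",np.round(s["tcp_pos"]*1000,1),"yaw",np.degrees(np.arctan2(M[1,1],M[0,1])).round(2),"zaxis",M[:,2].round(3),"q",s["q"].round(2))
    print("shift",np.round(M.T@(np.array(pos_mm)-s["tcp_pos"]*1000),1),"turn",np.round((r.inv()*T).as_rotvec(),3))
E
python3 -c "
from h import *
plan([572,103,200],6.8)"
```

```text
t 1.1 tcp [ 462.8 -103.5  231. ] yaw -16.82 zaxis [-0. -0. -1.] q [-0.4  -0.01  1.78 -0.    1.37 -0.11]
shift [229.3  44.8  31. ] turn [-0.     0.    -0.412]
```

Call:
{"op": "send_rows", "data": {"motion": [46, 9, 6, 0, 0, -0.083, -1, 92, 18, 12, 0, 0, -0.165, -1, 138, 27, 18, 0, 0, -0.248, -1, 184, 36, 24, 0, 0, -0.33, -1, 229, 45, 31, 0, 0, -0.412, -1, 229, 45, 31, 0, 0, -0.412, -1, 229, 45, 31, 0, 0, -0.412, -1]}}

```text
time_s: 1.98
tcp_pos: [0.5719, 0.1002, 0.1996]
tool_rot: [-2.09, -2.345, 0.002]
wrist_force: [0.5, 0.0, 0.9]
grip_width: 0.0852
grasp_force: 0.0
```

```bash
python3 - <<'E'
from h import *
plan([572,103,114],6.8)
i,P,c=cap("scene"); cv2.imwrite("pics/s1.png",cv2.resize(i[120:300,160:400],(800,600),interpolation=cv2.INTER_CUBIC))
E
```

```text
t 1.975 tcp [571.9 100.2 199.6] yaw 6.59 zaxis [-0.002 -0.001 -1.   ] q [ 0.02  0.25  1.56 -0.    1.34 -0.09]
shift [ 2.8  0.6 85.6] turn [-0.002  0.    -0.004]
```

View pics/s1.png

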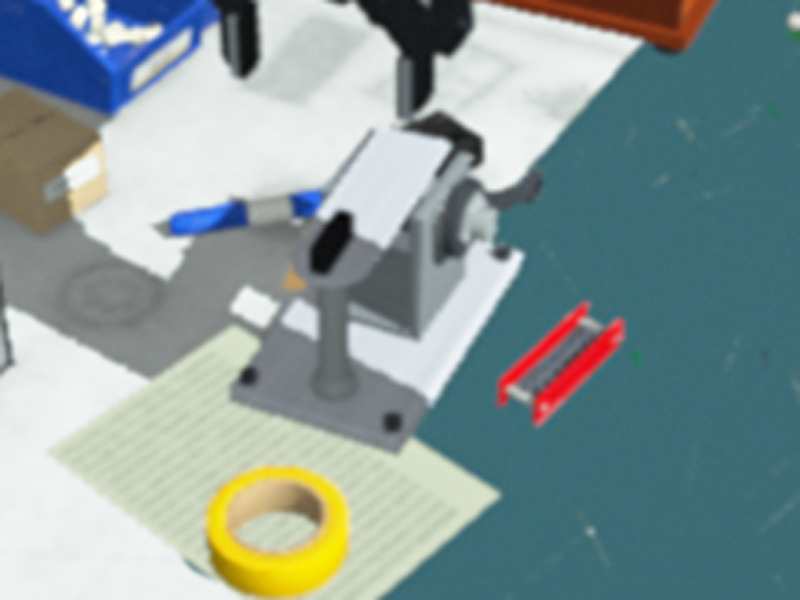

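The close view shows the gripper straight above the bar, with the fingers either side (crop px 240 and 415 against the bar at 330). I'll descend and grip.

Call:
{"op": "send_rows", "data": {"motion": [2, 0, 40, 0, 0, 0, -1, 2, 0, 70, 0, 0, 0, -1, 2, 0, 85, 0, 0, 0, -0.3, 2, 0, 85, 0, 0, 0, 0.3, 2, 0, 85, 0, 0, 0, 1, 2, 0, 85, 0, 0, 0, 1, 2, 0, 85, 0, 0, 0, 1, 2, 0, 85, 0, 0, 0, 1], "force": 40}}

```text
time_s: 3.02
tcp_pos: [0.5698, 0.102, 0.1169]
tool_rot: [-2.087, -2.343, 0.008]
wrist_force: [-10.0, -1.4, 9.3]
grip_width: 0.0104
grasp_force: 41.7
```

```bash
python3 -c "
from h import *
plan([572,103,114],96); print(ctrl.read_state())"
```

```text
t 3.025 tcp [569.8 102.  116.9] yaw 6.62 zaxis [-0.006 -0.001 -1.   ] q [ 0.03  0.34  1.63 -0.    1.18 -0.09]
shift [0.7 2.3 2.9] turn [-0.005 -0.004 -1.56 ]
{'time_s': 3.025, 'q': array([ 2.83476255e-02,  3.35104730e-01,  1.63165167e+00, -1.22721266e-03,
        1.18068879e+00, -8.67932130e-02]), 'qvel': array([ 0.00064645, -0.0003602 ,  0.00184993, -0.00026605,  0.00033442,
       -0.00147497]), 'joint_efforts': array([ 7.00934627e-02, -3.69527471e+01, -2.79602426e+01,  4.58564926e-01,
       -3.06968719e+00,  4.99443820e-03]), 'tcp_pos': array([0.56977309, 0.10203188, 0.11688467]), 'tool_rot': array([-2.08707084, -2.34346553,  0.00759481]), 'wrist_force': array([-9.97573903, -1.43548732,  9.28607326]), 'moment': array([-0.32992545,  1.72814443, -0.01717607]), 'grasp_force': 41.736202239990234, 'grip_width': 0.010443878576032985}
```

Call:
{"op": "send_rows", "data": {"motion": [0, -2, -2, 0, 0, -0.05, 1, 0, -2, -2, 0, 0, -0.2, 1, 0, -2, -2, 0, 0, -0.36, 1, 0, -2, -2, 0, 0, -0.52, 1, 0, -2, -2, 0, 0, -0.68, 1, 0, -2, -2, 0, 0, -0.84, 1, 0, -2, -2, 0, 0, -1.0, 1, 0, -2, -2, 0, 0, -1.16, 1]}}

```text
time_s: 4.03
tcp_pos: [0.5696, 0.102, 0.117]
tool_rot: [-0.454, -3.107, 0.001]
wrist_force: [-0.8, -1.9, -3.2]
grip_width: 0.0104
grasp_force: 40.2
```

Call:
{"op": "send_rows", "data": {"motion": [0, 0, 0, 0, 0, -0.14, 1, 0, 0, 0, 0, 0, -0.28, 1, 0, 0, 0, 0, 0, -0.42, 1, 0, 0, 0, 0, 0, -0.42, 1, 0, 0, 0, 0, 0, -0.42, 1]}}

```text
time_s: 4.65
tcp_pos: [0.5696, 0.102, 0.117]
tool_rot: [0.192, -3.134, 0.001]
wrist_force: [-1.6, -1.4, -3.6]
grip_width: 0.0105
grasp_force: 40.2
```

```bash
python3 - <<'E'
from h import *
plan([569,103,200],95); s=ctrl.read_state(); print(s["wrist_force"],s["moment"],s["grip_width"])
i,P,c=cap("top"); cv2.imwrite("pics/t2.png",cv2.resize(i[130:250,210:370],(800,600),interpolation=cv2.INTER_CUBIC))
E
```

```text
t 4.65 tcp [569.6 102.  117. ] yaw 97.02 zaxis [-0.001 -0.001 -1.   ] q [ 0.03  0.33  1.64 -0.    1.18 -1.67]
shift [  0.6   1.1 -83. ] turn [-0.    -0.001  0.035]
[-1.5551191  -1.44979793 -3.56405621] [-0.33194552  0.29088698  0.00558937] 0.01052147862261227
```

View pics/t2.png

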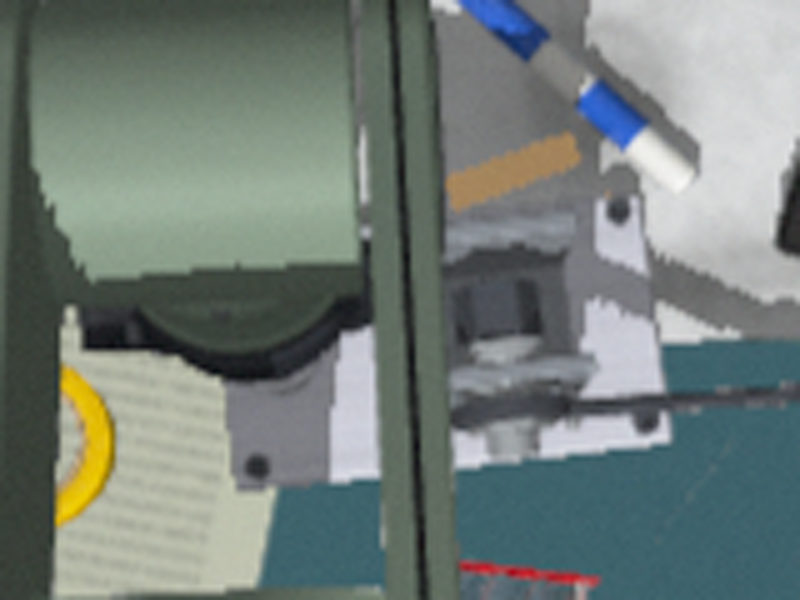

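The cover now lies to the rear at about 1.6 rad. The slot is open and the head shows at crop px (497,305). I'll release, rise and measure the head.

Call:
{"op": "send_rows", "data": {"motion": [0, 0, 0, 0, 0, 0, -0.2, 0, 0, 0, 0, 0, 0, -1, 0, 0, 0, 0, 0, 0, -1, 0, 0, -10, 0, 0, 0, -1, 0, 0, -40, 0, 0, 0, -1, 0, 0, -80, 0, 0, 0, -1, 0, 0, -110, 0, 0, 0, -1, 0, 0, -110, 0, 0, 0, -1]}}

```text
time_s: 5.7
tcp_pos: [0.5729, 0.1023, 0.2318]
tool_rot: [-0.194, 3.127, -0.0]
wrist_force: [0.4, 0.1, -0.6]
grip_width: 0.0856
grasp_force: 0.0
```

```bash
python3 - <<'E'
from h import *
i,P,c=cap("top")
# unit frame guess
a=np.radians(4.8); O=np.array([577.2,12.3]); ux=np.array([np.cos(a),np.sin(a)]); uy=np.array([-ux[1],ux[0]])
Q=P*1000; U=np.stack([(Q[...,:2]-O)@ux,(Q[...,:2]-O)@uy,Q[...,2]],-1)
np.save("U.npy",U)
m=(abs(U[...,0])<60)&(abs(U[...,1])<45)&(U[...,2]>60)&(U[...,2]<112)
S=U[m]
g=np.full((16,12),np.nan)
print("cols y -45..45 step 8; rows x -48..48 step 6: median z")
for k,x in enumerate(range(-48,48,6)):
    r=[]
    for y in range(-44,44,8):
        t=S[(S[:,0]>=x)&(S[:,0]<x+6)&(S[:,1]>=y)&(S[:,1]<y+8)]
        r.append(int(np.median(t[:,2])) if len(t)>1 else 0)
    print(x,r)
m=(U[...,2]>100)&(U[...,2]<110)&(abs(U[...,1])<40)&(abs(U[...,0])<45)
for lo,hi in((-40,-12),(15,45)):
    k=m&(U[...,0]>lo)&(U[...,0]<hi); S=U[k]; r=cv2.minAreaRect(S[:,:2].astype(np.float32)); print(k.sum(),r, np.median(S,0))
plan([577,12,200],95)
E
```

```text
cols y -45..45 step 8; rows x -48..48 step 6: median z
-48 [0, 0, 62, 90, 95, 97, 93, 90, 0, 0, 0]
-42 [72, 76, 79, 101, 106, 108, 108, 101, 0, 0, 0]
-36 [72, 76, 93, 103, 107, 108, 106, 103, 0, 0, 0]
-30 [0, 80, 84, 97, 102, 103, 102, 95, 0, 0, 0]
-24 [0, 105, 105, 105, 104, 105, 106, 104, 0, 0, 0]
-18 [0, 0, 0, 94, 102, 104, 102, 97, 0, 0, 0]
-12 [0, 0, 0, 94, 100, 103, 101, 97, 0, 0, 0]
-6 [0, 0, 0, 92, 99, 101, 98, 89, 0, 0, 0]
0 [0, 0, 0, 89, 99, 101, 100, 91, 0, 0, 0]
6 [0, 0, 0, 91, 99, 101, 99, 92, 0, 0, 0]
12 [0, 0, 0, 89, 98, 100, 100, 0, 0, 0, 0]
18 [0, 0, 0, 0, 0, 0, 0, 0, 0, 0, 0]
24 [0, 0, 0, 0, 0, 0, 0, 0, 0, 0, 0]
30 [0, 95, 96, 94, 98, 98, 74, 0, 0, 0, 0]
36 [0, 105, 105, 106, 105, 104, 0, 0, 0, 0, 0]
42 [0, 0, 0, 0, 0, 0, 0, 0, 0, 0, 0]
233 ((-25.935871124267578, -8.689203262329102), (27.85115623474121, 51.334136962890625), 0.08258241415023804) [-24.2416199   -3.7945011  105.06773327]
84 ((35.12068557739258, -15.323009490966797), (8.529881477355957, 38.019039154052734), 0.6048194169998169) [ 34.52108961 -14.65399136 105.25662406]
t 5.75 tcp [571.4 102.3 229.3] yaw 97.11 zaxis [ 0.004  0.    -1.   ] q [ 0.03  0.22  1.53  0.    1.39 -1.67]
shift [  5.7 -90.3  29.3] turn [-0.     0.004  0.037]
```

```bash
cat > g.py <<'E'
from h import *
def tgt(th,back,G=(581,12.5,85),yaw=95.2):
    a=np.radians(yaw); d=np.array([np.cos(a)*np.sin(th),np.sin(a)*np.sin(th),-np.cos(th)])
    plan(np.array(G)+(18.7-back)*d,yaw,-th)
E
python3 -c "
from g import *
tgt(.45,95)"
```

```text
t 5.75 tcp [571.4 102.3 229.3] yaw 97.11 zaxis [ 0.004  0.    -1.   ] q [ 0.03  0.22  1.53  0.    1.39 -1.67]
shift [   3.  -123.4   75.7] turn [-0.45  -0.003  0.034]
```

Call:
{"op": "send_rows", "data": {"motion": [0, -40, 0, -0.11, 0, 0.01, -1, 1, -80, 10, -0.22, 0, 0.02, -1, 2, -123, 25, -0.33, 0, 0.03, -1, 3, -123, 60, -0.45, 0, 0.034, -0.4, 3, -123, 76, -0.45, 0, 0.034, -0.4, 3, -123, 76, -0.45, 0, 0.034, -0.4, 3, -123, 76, -0.45, 0, 0.034, -0.4]}}

```text
time_s: 6.62
tcp_pos: [0.5832, -0.0188, 0.1527]
tool_rot: [0.141, -3.034, -0.692]
wrist_force: [-0.6, 0.8, 0.4]
grip_width: 0.0597
grasp_force: 0.0
```

```bash
python3 - <<'E'
from g import *
tgt(.45,0); print(ctrl.read_state()["grip_width"])
i,P,c=cap("scene"); cv2.imwrite("pics/s3.png",cv2.resize(i[120:300,160:400],(800,600),interpolation=cv2.INTER_CUBIC))
E
```

```text
t 6.625 tcp [583.2 -18.8 152.7] yaw 95.22 zaxis [-0.046  0.431 -0.901] q [-0.39  0.4   1.53  0.39  1.45 -2.15]
shift [-1.2 -1.  93.3] turn [-0.001 -0.006  0.   ]
0.05973892818980505
```

View pics/s3.png

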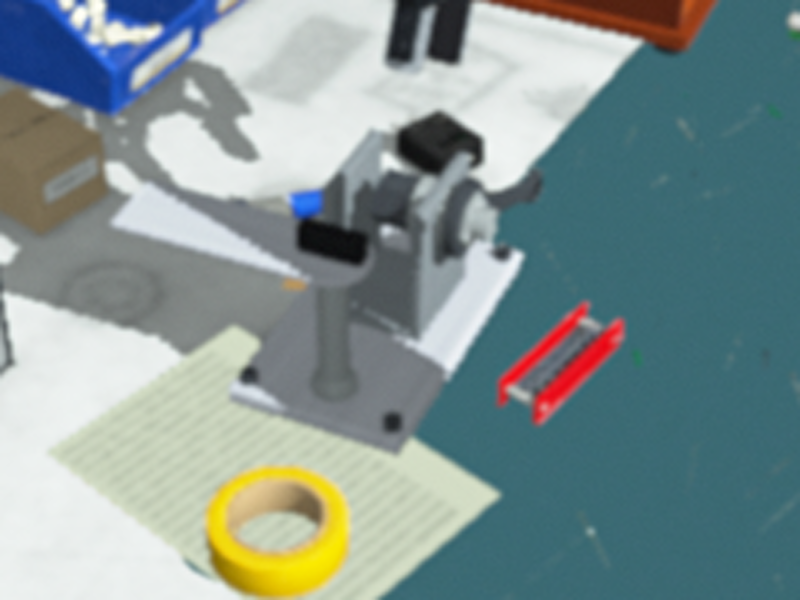

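The cover lies to the rear (crop px 130–300, 210–270). The head shows at (395,195) and the fingers are above it at (430,40), lined up with the slot. Descending.

Call:
{"op": "send_rows", "data": {"motion": [-1, -1, 25, 0, 0, 0, -0.4, -1, -1, 50, 0, 0, 0, -0.4, -1, -1, 70, 0, 0, 0, -0.4, -1, -1, 83, 0, 0, 0, -0.4, -1, -1, 93, 0, 0, 0, -0.4, -1, -1, 93, 0, 0, 0, -0.4]}}

```text
time_s: 7.42
tcp_pos: [0.579, 0.0195, 0.0667]
tool_rot: [0.136, -3.032, -0.694]
wrist_force: [0.8, 0.3, 0.4]
grip_width: 0.0599
grasp_force: 0.0
```

Call:
{"op": "send_rows", "data": {"motion": [0, 0, 0, 0, 0, 0, 0, 0, 0, 0, 0, 0, 0, 0.5, 0, 0, 0, 0, 0, 0, 1, 0, 0, 0, 0, 0, 0, 1, 0, 0, 0, 0, 0, 0, 1], "force": 60}}

```text
time_s: 8.05
tcp_pos: [0.5799, 0.0203, 0.0691]
tool_rot: [0.138, -3.033, -0.698]
wrist_force: [-1.8, 4.2, 4.7]
grip_width: 0.0289
grasp_force: 62.6
```

```bash
python3 - <<'E'
from g import *
tgt(.45,0); s=ctrl.read_state(); print(s["grip_width"],s["wrist_force"],s["moment"],s["grasp_force"])
tgt(0,0)
E
```

```text
t 8.05 tcp [579.9  20.3  69.1] yaw 95.11 zaxis [-0.046  0.435 -0.899] q [-0.34  0.49  1.6   0.43  1.28 -2.17]
shift [-0.4 -0.2  1. ] turn [ 0.003 -0.006 -0.001]
0.028949546474512897 [-1.75660488  4.1787803   4.71082456] [0.77897853 0.15972471 0.23299315] 62.642064755782485
t 8.05 tcp [579.9  20.3  69.1] yaw 95.11 zaxis [-0.046  0.435 -0.899] q [-0.34  0.49  1.6   0.43  1.28 -2.17]
shift [-0.4 -8.3 -0.9] turn [ 0.453 -0.006 -0.   ]
```

The head is gripped (width 29 mm, 63 N, low wrist force). Now I'll turn it back about the bolt axis.

Call:
{"op": "send_rows", "data": {"motion": [0, -1.2, 0, 0.07, 0, 0, 1, 0, -2.6, -0.2, 0.14, 0, 0, 1, 0, -3.9, -0.4, 0.21, 0, 0, 1, 0, -5.2, -0.7, 0.28, 0, 0, 1, 0, -6.4, -1.1, 0.35, 0, 0, 1, 0, -7.6, -1.6, 0.42, 0, 0, 1, 0, -8.1, -1.9, 0.45, 0, 0, 1, 0, -8.1, -1.9, 0.45, 0, 0, 1], "force": 80}}

```text
time_s: 9.05
tcp_pos: [0.5806, 0.0126, 0.0674]
tool_rot: [0.144, -3.132, -0.002]
wrist_force: [-3.0, 3.3, 7.8]
grip_width: 0.0287
grasp_force: 79.7
```

```bash
python3 - <<'E'
from g import *
tgt(0,0); s=ctrl.read_state(); print(s["grip_width"],s["wrist_force"],s["moment"],s["grasp_force"])
i,P,c=cap("top")
a=np.radians(5.2); O=np.array([581,12.5]); ux=np.array([np.cos(a),np.sin(a)]); uy=np.array([-ux[1],ux[0]])
Q=P*1000; U=np.stack([(Q[...,:2]-O)@ux,(Q[...,:2]-O)@uy,Q[...,2]],-1)
m=(abs(U[...,0]+40)<7)&(U[...,1]<-40)&(U[...,1]>-142)&(U[...,2]>30)&(U[...,2]<110)
S=U[m]; print(len(S)); p=np.polyfit(S[:,1],S[:,2],1); print("spanner slope",p[0],"z at -100",np.polyval(p,-100))
i,P,c=cap("scene"); cv2.imwrite("pics/s4.png",cv2.resize(i[120:300,160:400],(800,600),interpolation=cv2.INTER_CUBIC))
E
```

```text
t 9.05 tcp [580.6  12.6  67.4] yaw 95.27 zaxis [-0.006  0.001 -1.   ] q [-0.13  0.4   1.65  0.    1.09 -1.79]
shift [-0.4 -0.1  1.1] turn [ 0.002 -0.006  0.001]
0.028734094709197206 [-3.00097058  3.31291232  7.82686007] [0.78540258 0.43856527 0.05385033] 79.67711938312277
119
spanner slope -0.028527675816838228 z at -100 92.20281357361245
```

View pics/s4.png

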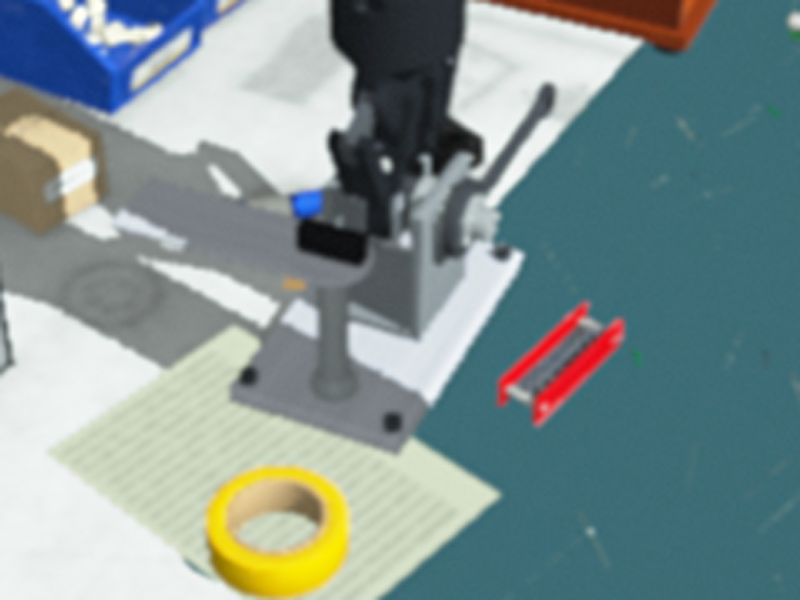

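The spanner is now level (shaft at crop px 480–550, 90–190). Its top is at z 92 = 85+7 and the slope is about 0.03. The bystanders are unmoved and the cover is still open. I'll hold a moment and hand in.

Call:
{"op": "send_rows", "data": {"motion": [0, 0, 0, 0, 0, 0, 1, 0, 0, 0, 0, 0, 0, 1, 0, 0, 0, 0, 0, 0, 1, 0, 0, 0, 0, 0, 0, 1]}}

```text
time_s: 9.65
tcp_pos: [0.5806, 0.0126, 0.0674]
tool_rot: [0.143, -3.132, -0.004]
wrist_force: [-4.2, 4.5, 8.7]
grip_width: 0.029
grasp_force: 79.7
```

```bash
python3 -c "
from h import *
print(ctrl.read_state()['grasp_force'], ctrl.finish_job())"
```

```text
the job is handed in; nothing more can be done
79.71241776365787 None
```

The job is handed in at about 9.7 s, with no verdict returned: the cover is open at about 1.6 rad, the bolt head is still gripped at 80 N, and the spanner is level to within about 0.03 rad.

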